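Finish the second layer of cartons in a crossed pinwheel bond

TASK

Finish the second layer on the despatch board: set the three loose cartons down on the stack, beside the one already laid there, so that the four lie flat as a closed pinwheel round the open centre, turning the opposite way to the layer below so that every joint is bridged. Keep the outer faces flush with the layer below and every labelled end facing outwards. Set the cartons down rather than dropping them, do not push the cartons already stacked out of place, and leave the other things on the worktop where they stand.

Things in the scene. Friction and masses are not known exactly. Their poses are not given: they have to be found in the camera images.
- board: plywood despatch board on two battens, 155 x 155 x 26 mm, standing still on the worktop. Origin at the centre of its underside, x and y along its edges, z up. On it stand four cartons (lower layer) as a pinwheel of 144 x 144 mm round an open centre of 54 x 54 mm, centred on the board and square to it, with joints of 4 mm; the lower layer's top is 70 mm above the worktop.
- carton_a: kraft cardboard carton 95 x 45 x 44 mm (x, y, z), about 0.16 kg; origin at the centre of its underside, x along its length towards the end with the white and blue label (the label folds over that end's upper edge), z up; it starts lying flat on the worktop, away from the board, at any yaw
- carton_b: kraft cardboard carton 95 x 45 x 44 mm (x, y, z), about 0.16 kg; origin at the centre of its underside, x along its length towards the end with the white and blue label (the label folds over that end's upper edge), z up; it starts lying flat on the worktop, away from the board, at any yaw
- carton_c: kraft cardboard carton 95 x 45 x 44 mm (x, y, z), about 0.16 kg; origin at the centre of its underside, x along its length towards the end with the white and blue label (the label folds over that end's upper edge), z up; it starts lying flat on the worktop, away from the board, at any yaw
- carton_a_label (a point): middle of the upper edge of carton_a's labelled end, 47.5 mm along x from its middle and 44 mm up
- carton_b_label (a point): middle of the upper edge of carton_b's labelled end, 47.5 mm along x from its middle and 44 mm up
- carton_c_label (a point): middle of the upper edge of carton_c's labelled end, 47.5 mm along x from its middle and 44 mm up
- laid: kraft cardboard carton 95 x 45 x 44 mm (x, y, z), about 0.16 kg; origin at the centre of its underside, x along its length towards the end with the white and blue label (the label folds over that end's upper edge), z up; it already lies in its place in the second layer (place_0) and shows how that layer turns
- lower_0: kraft cardboard carton 95 x 45 x 44 mm (x, y, z), about 0.16 kg; origin at the centre of its underside, x along its length towards the end with the white and blue label (the label folds over that end's upper edge), z up; it lies in the lower layer, on the board, label outwards
- lower_1: kraft cardboard carton 95 x 45 x 44 mm (x, y, z), about 0.16 kg; origin at the centre of its underside, x along its length towards the end with the white and blue label (the label folds over that end's upper edge), z up; it lies in the lower layer, on the board, label outwards
- lower_2: kraft cardboard carton 95 x 45 x 44 mm (x, y, z), about 0.16 kg; origin at the centre of its underside, x along its length towards the end with the white and blue label (the label folds over that end's upper edge), z up; it lies in the lower layer, on the board, label outwards
- lower_3: kraft cardboard carton 95 x 45 x 44 mm (x, y, z), about 0.16 kg; origin at the centre of its underside, x along its length towards the end with the white and blue label (the label folds over that end's upper edge), z up; it lies in the lower layer, on the board, label outwards
- place_1 (a point): where the middle of a carton's underside belongs in the second layer (one of the three free places), 70 mm above the worktop; axes as the board's. Seen from above, place_0 to place_3 follow one another anticlockwise round the board
- place_1_out (a point): where the middle of the upper edge of the labelled end of the carton in place_1 belongs (its outward end). On the half away from the label, the carton's inner long side borders the open centre: a grip across its width, 10 to 22 mm from its middle on that half, has one finger in the open centre and one outside the stack
- place_2 (a point): where the middle of a carton's underside belongs in the second layer (one of the three free places), 70 mm above the worktop; axes as the board's. Seen from above, place_0 to place_3 follow one another anticlockwise round the board
- place_2_out (a point): where the middle of the upper edge of the labelled end of the carton in place_2 belongs (its outward end). On the half away from the label, the carton's inner long side borders the open centre: a grip across its width, 10 to 22 mm from its middle on that half, has one finger in the open centre and one outside the stack
- place_3 (a point): where the middle of a carton's underside belongs in the second layer (one of the three free places), 70 mm above the worktop; axes as the board's. Seen from above, place_0 to place_3 follow one another anticlockwise round the board
- place_3_out (a point): where the middle of the upper edge of the labelled end of the carton in place_3 belongs (its outward end). On the half away from the label, the carton's inner long side borders the open centre: a grip across its width, 10 to 22 mm from its middle on that half, has one finger in the open centre and one outside the stack
- specimen_jar: clear jar with a black lid, 50 mm across, 65 mm high; bystander, origin at the centre of its underside
- brown_bottle: brown glass bottle with a white cap, 45 mm across, 89 mm high; bystander, origin at the centre of its underside
- vial_1: small glass vial with a grey cap, 22 mm across, 35 mm high; bystander, origin at the centre of its underside
- crucible: white open cup, 83 mm across, 58 mm high; bystander, origin at the centre of its underside
- scoop: pink plastic measuring scoop lying flat, 129 mm long; bystander, origin at the centre of its underside

How it is judged:
By the outcome, as a careful person would: the job done as asked, in the order asked, and still so for the second after the job is handed in, with the robot touching nothing.
It also fails if it takes over 72 s, if anything falls off the work surface, if the arm or the gripper's body presses on something with over 40 N, if the wrist force passes 120 N, or if a joint passes its speed limit or range.

ROBOT

A 6-joint arm with a two-finger parallel gripper is mounted at the origin on a cart in front of the work surface, level with it; the furniture and walls round the work are solid. World frame = base frame: x ahead of the robot, y to its left, z up, the work surface at z = 0. Lengths are in mm, angles in degrees, forces in N, time in s.
With the tool pointing down it reaches from about 250 to 800 mm from the base axis. Payload 8.5 kg.
Tool frame: the origin (TCP) lies between the finger pads; the fingertips stand 22 mm ahead of it and the grasp point (between the pads) lies 3 mm ahead of it; z points along the fingers, y is the line along which they close (so a half turn about z gives the same grasp; the last joint's range is limited). The gripper opens to 85 mm and grips with 20 to 120 N. Pads are 22 mm wide; open, the fingers measure 114 mm over their backs; the gripper's body (76 mm by 85 mm) begins 54 mm behind the grasp point. The pads swing forward as they close: fully open they stand 13 mm farther back than shut.
Start: joints at [-73.224, 13.648, -0.773, 75.585, 0, 90], TCP at [151.519, -502.616, 253.276] pointing down, gripper open.
Joint ranges: [-152.45, 152.45], [-59.26, 108.67], [-65.41, 83.53], [-104.44, 129.93], [-82.83, 76.93], [-180, 180]. Speed limits (degrees/s): [127.2, 127.2, 159.86, 180, 180, 180].

INTERFACE

Orientations are given as a 3x3 rotation matrix whose columns are the frame's x, y, z axes.
In Python, from workcell import env, imaging, outline_of gives the robot as it stands.
- The arm moves only by the shell command python3 -m handwheel 'ROWS'. ROWS is JSON, one flat list of numbers, 5 for each row, row after row: the gripper's target within -1 to 1 (shut at 1, half-way at 0, fully open at -1), then the shift along the tool's x, y, z in mm, then the turn about the tool's z in rad. In form: [hand, x, y, z, yaw, hand, x, y, z, yaw, ...]. A call has 1 to 12 rows; each row is the pose to reach, as a shift and turn from the pose commanded when the call began, along the tool's axes at that moment; what a row does not reach only later rows make up. A row lasts 1/8 s, in which the tool goes at most 62.5 mm and 10.7 degrees, less where a joint would pass 70% of its speed; a pose out of reach is approached as far as the arm can. A call with a gripper value outside its range is refused whole. The fingers move at their own pace and stop on an object; the grip force is fixed at half the most. Time passes only in rows, so rows that repeat a pose let the fingers close. It gives the time, the measured TCP pose, the force, the opening and the grip force at its end, in the units of the state.
- env.read_state(): the state, without advancing time (a new reading comes with each control period).
- imaging.camera(name): name is "scene" or "top" or "wrist"; returns a dict with "image" (384x512x3 uint8, red, green, blue), "range_z" (384x512 float32, mm along the optical axis (not along the pixel's ray), 0 where there is no reading), "fovy" (degrees; the focal length in pixels is half the picture's height over the tangent of half this angle, whatever the lens; pixels are square), "cx", "cy" (the principal point, pixels), "cam_to_world" (4x4, takes a point from camera to world coordinates). Camera axes: x right, y down, z forward; pixel columns grow to the right and rows downward; lengths in mm; the calibration is good to about 2 mm. A picture is of the moment at which its call begins.
- env.hand_in(): hands the job in; it is judged then, once.
Trained networks look in the newest picture that a camera, given by its name, has taken for a name from the list of things; names that differ only in an ending like _2 or _b are one class to them, and where a whole thing is asked for, a point or a joint stands for the part that bears it (a point fixed in the world has none). Each returns a list of dicts, best first, with "score" (0 to 1); they miss things now and then, are a little off and sometimes report something else, mostly with a low value. They report only what shows in the picture. A call takes as long as a camera call.
- outline_of(camera, query): "pixels" (384x512 bool, what is visible of it) and "extent" ([centre column, centre row, width, height] in pixels, round what is visible of it).
The state is a dict: "time_s": time; "q": joint angles; "joint_velocities": joint speeds; "joint_efforts": joint torques, N m; "tool_pos": TCP position; "eef_rot": TCP orientation; "force": force on the tool from outside, world axes, zero at the start; "ft_torque": the same for the moment, N m; "gripper_width": opening from 0.0 (shut) to 1.0 (fully open); "grip_force": force on a finger pad.
Only numpy, scipy, OpenCV 4.12 (cv2) and the standard library are available. Lean on these libraries where they do the work, as an engineer would, in place of code of your own. Each camera call takes 0.05 s, during which the arm holds its last target. There are 200 camera calls.

## Working session

There is one attempt and no reset: what is moved stays moved. The work goes in short steps, Python scripts to look and compute and a shell command to move; the robot and the scene stay as the last step left them, time stands still between calls to the robot, and variables do not carry over. Pictures are saved under pics/ and viewed, at most 14 in all, crops included, and the job is handed in when it is done.

```bash
ls; mkdir -p pics; cat > h.py <<'E'
import numpy as np, cv2
from workcell import env, imaging, outline_of
def cloud(c):
    h,w=c["range_z"].shape; f=h/2/np.tan(np.radians(c["fovy"]/2))
    v,u=np.mgrid[:h,:w]; z=c["range_z"].astype(float)
    P=np.stack([(u-c["cx"])*z/f,(v-c["cy"])*z/f,z],-1)
    M=np.array(c["cam_to_world"]); W=P@M[:3,:3].T+M[:3,3]
    W[z==0]=np.nan
    return W
def save(c,n): cv2.imwrite("pics/"+n,c["image"][:,:,::-1])
E
python3 - <<'E'
from h import *
s=env.read_state(); print(s["tool_pos"],s["eef_rot"],s["time_s"])
ims=[]
for n in ["scene","top"]:
    c=imaging.camera(n); save(c,n+".png"); W=cloud(c); np.savez(n+".npz",W=W,im=c["image"]); print(n,np.array(c["cam_to_world"]).round(1).tolist(),c["fovy"],c["cx"],c["cy"])
    for q in ["carton_a","carton_a_label","laid","board"]:
        for o in outline_of(n,q): print(q,round(o["score"],2),np.round(o["extent"]),np.nanmedian(W[o["pixels"]],0).round(0))
E
```

```text
pics
[ 151.40059567 -502.29148495  252.66755706] [[ 9.57447293e-01  2.88607853e-01 -4.34714678e-04]
 [ 2.88608180e-01 -9.57446275e-01  1.39608348e-03]
 [-1.32952941e-05 -1.46213856e-03 -9.99998931e-01]] 0.0
scene [[-0.6, -0.4, 0.7, -249.2], [-0.8, 0.3, -0.6, 580.4], [0.0, -0.9, -0.5, 667.5], [0.0, 0.0, 0.0, 1.0]] 51.31805641505538 255.6152644358964 192.55098237492254
carton_a 0.65 [125. 246.  40.  38.] [587. 309.  40.]
carton_a 0.55 [302. 218.  10.  30.] [ 382. -116.   45.]
laid 0.84 [237. 192.  30.  36.] [525.   0. 110.]
board 0.58 [222. 228.  70.  35.] [474.  96.  24.]
top [[0.0, -1.0, 0.2, 317.2], [-1.0, -0.0, 0.0, -68.6], [0.0, -0.2, -1.0, 1216.4], [0.0, 0.0, 0.0, 1.0]] 51.73792093791485 255.33769717716817 191.91090467223125
carton_a 0.9 [285. 231.  31.  31.] [ 397. -155.   44.]
carton_a 0.83 [339. 246.  33.  34.] [ 359. -314.   44.]
carton_a 0.75 [138. 161.  40.  25.] [599. 295.  43.]
carton_a_label 0.72 [342. 247.  33.  37.] [ 359. -314.   44.]
carton_a_label 0.65 [285. 232.  33.  30.] [ 397. -155.   44.]
laid 0.57 [237. 177.  23.  39.] [542. -13. 114.]
board 0.66 [223. 192.  60.  40.] [538.  44.  26.]
```

```bash
python3 - <<'E'
import cv2
im=cv2.imread("pics/top.png")
cv2.imwrite("pics/topc.png",cv2.resize(im[110:290,100:380],(800,514),interpolation=cv2.INTER_CUBIC))
E
```

```text
(no output)
```

View pics/topc.png

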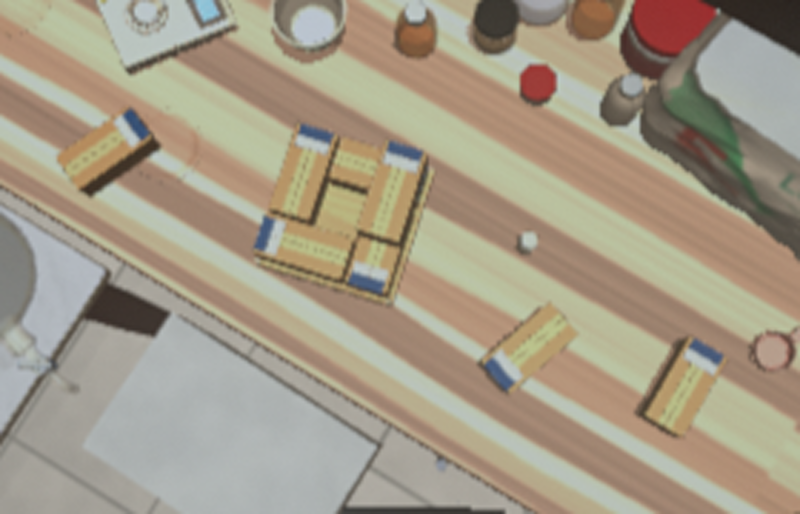

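View pics/scene.png

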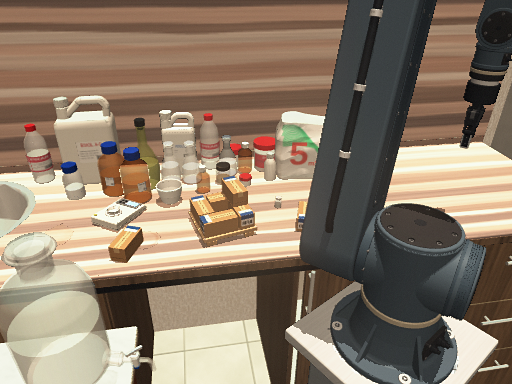

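The top crop (offset 100,110, scale 2.86) shows the stack at crop (345,210). The laid carton is on its right side with its label away from the robot, so the upper layer runs anticlockwise. The loose cartons are at crop (105,150), label upper right; (530,345), label lower left; and (683,385), label upper right. The scene view shows the arm on the right, with clutter behind the stack.

```bash
cat >> h.py <<'E'
def rect(W,mask,zlo,zhi,im):
    """pose (x,y,yaw,label dir) of flat top face"""
    m=mask&(W[...,2]>zlo)&(W[...,2]<zhi)
    n,l,st,_=cv2.connectedComponentsWithStats(m.astype(np.uint8)); 
    k=1+np.argmax(st[1:,4]); m=l==k
    P=W[m][:,:2]; (c,(a,b),t)=cv2.minAreaRect(P.astype(np.float32))
    if a<b: a,b,t=b,a,t+90
    d=np.array([np.cos(np.radians(t)),np.sin(np.radians(t))])
    C=im[m].astype(int); blue=C[:,2]-C[:,0]>10
    if blue.any() and (P[blue]-c).mean(0)@d<0: t+=180
    return np.round([*c,a,b,(t+180)%360-180],1),m.sum(),blue.sum(),W[m][:,2].mean().round(1)
def near(W,x,y,r): return np.hypot(W[...,0]-x,W[...,1]-y)<r
E
python3 - <<'E'
from h import *
d=np.load("top.npz"); W,im=d["W"],d["im"]
for x,y in [(397,-155),(359,-314),(599,295)]: print(rect(W,near(W,x,y,75),38,50,im))
print("laid",rect(W,near(W,540,-10,90),106,122,im))
print("lower",rect(W,near(W,530,40,120),60,78,im))
print("board",rect(W,near(W,530,40,140),18,34,im))
E
```

```text
(array([ 397.4, -155.6,   95.9,   44.7,  131.3]), np.int64(491), np.int64(53), np.float64(44.5))
(array([ 360.6, -316.2,   96.7,   45.8,  -30.6]), np.int64(506), np.int64(52), np.float64(44.5))
(array([602.1, 298.1,  95.5,  46.2, -53. ]), np.int64(461), np.int64(51), np.float64(44.1))
laid (array([546.6, -12.7,  96.1,  45.2, -16.4]), np.int64(530), np.int64(53), np.float64(114.4))
lower (array([536.4,  41.8, 145.4, 144.8,  73. ]), np.int64(1512), np.int64(157), np.float64(70.3))
board (array([541. ,  43.9,  52.1,  51.4,  68.5]), np.int64(237), np.int64(0), np.float64(26.6))
```

```bash
python3 -m handwheel '[-1,243,-129.5,72,0.827,-1,243,-129.5,72,0.827,-1,243,-129.5,72,0.827,-1,243,-129.5,72,0.827,-1,243,-129.5,72,0.827,-1,243,-129.5,72,0.827,-1,243,-129.5,72,0.827,-1,243,-129.5,72,0.827]'
cat >> h.py <<'E'
def tool(x,y,yaw,z):
    """shift/turn from now to TCP at x,y,z, tool x at yaw"""
    s=env.read_state(); R=np.array(s["eef_rot"]); p=np.array(s["tool_pos"])
    t=R.T@(np.array([x,y,z])-p); cur=np.degrees(np.arctan2(R[1,0],R[0,0]))
    return t.round(1),np.round(-np.radians((yaw-cur+180)%360-180),3),"yaw",cur.round(2),"pos",p.round(1)
E
python3 - <<'E'
from h import *
s=env.read_state(); print(s["time_s"],np.round(s["q"],1))
c=imaging.camera("wrist"); save(c,"w1.png"); W=cloud(c); print(np.array(c["cam_to_world"]).round(2).tolist())
print(rect(W,near(W,360,-316,75),38,50,c["image"]))
E
```

```text
time_s: 1.5
tool_pos: [346.3, -309.4, 181.6]
eef_rot: [[0.86, -0.51, 0.0], [-0.51, -0.86, -0.001], [0.001, 0.0, -1.0]]
force: [-0.6, 0.3, -0.2]
gripper_width: 0.998
grip_force: 0.0
1.5 [-41.8   9.9 -16.5  63.6  -0.  168.9]
[[-0.51, -0.82, -0.26, 411.67], [-0.86, 0.49, 0.15, -348.19], [-0.0, 0.3, -0.95, 301.38], [0.0, 0.0, 0.0, 1.0]]
(array([ 358.9, -315.5,   95.6,   45.1,  -30.3]), np.int64(5055), np.int64(646), np.float64(43.3))
```

View pics/w1.png

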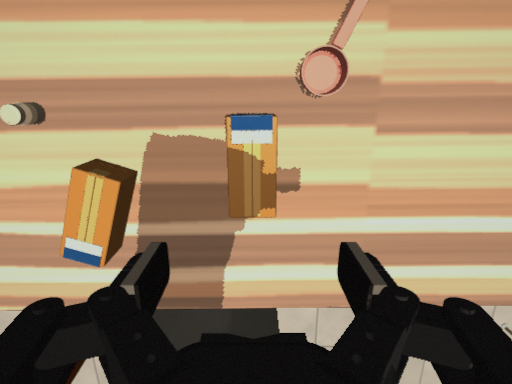

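The wrist view shows carton B's top at about (252,165), label away from the gripper and centred between the fingers (columns 167 and 340). Next I descend and grip.

```bash
python3 -m handwheel '[-1,-1.5,-1,60,0,-1,-1.5,-1,110,0,-1,-1.5,-1,151,0,-1,-1.5,-1,151,0,1,-1.5,-1,151,0,1,-1.5,-1,151,0,1,-1.5,-1,151,0,1,-1.5,-1,151,0,1,-1.5,-1,151,0,1,-1.5,-1,151,0]'
```

```text
time_s: 2.8
tool_pos: [346.9, -307.9, 32.1]
eef_rot: [[0.861, -0.509, 0.002], [-0.509, -0.861, -0.003], [0.003, 0.001, -1.0]]
force: [-1.1, -0.4, 8.0]
gripper_width: 0.52
grip_force: 60.8
```

```bash
python3 -m handwheel '[1,0,0,-60,0,1,0,0,-120,-0.1,1,0,-40,-158,-0.27,1,10,-95,-158,-0.45,1,20,-150,-158,-0.63,1,31,-205,-158,-0.8,1,31,-260,-158,-1.0,1,31,-315,-158,-1.17,1,31,-370,-158,-1.35,1,31,-419,-158,-1.53,1,31,-419,-158,-1.7,1,31,-419,-158,-1.815]'
python3 - <<'E'
from h import *
imaging.camera("wrist")
E
python3 - <<'E'
from h import *
s=env.read_state(); print(s["time_s"],np.round(s["q"],1),s["tool_pos"],np.array(s["eef_rot"]).round(3).tolist(),s["grip_force"])
c=imaging.camera("wrist"); save(c,"w2.png"); W=cloud(c); im=c["image"]; np.savez("w2.npz",W=W,im=im)
print(rect(W,near(W,540,-10,90),106,122,im)); print(rect(W,near(W,530,40,120),60,78,im)); 
print(rect(W,near(W,590,51,90),150,220,im))
E
```

```text
time_s: 4.3
tool_pos: [586.3, 39.0, 189.1]
eef_rot: [[0.28, 0.96, 0.001], [0.96, -0.28, 0.0], [0.0, 0.001, -1.0]]
force: [0.1, 0.1, -2.3]
gripper_width: 0.515
grip_force: 62.2
4.35 [  3.8  21.2   0.7  69.4   0.  109.8] [586.13278298  38.59887292 189.17323852] [[0.276, 0.961, 0.001], [0.961, -0.276, 0.0], [0.0, 0.001, -1.0]] 62.17331886291504
(array([510.1,  13. ,  20. ,  14.2,  71.1]), np.int64(320), np.int64(0), np.float64(112.0))
(array([501.3,  53.4, 145.5,  74.4,  73. ]), np.int64(8356), np.int64(1156), np.float64(68.9))
(array([590.2,  55.9,  96.3,  91.2, 114. ]), np.int64(26519), np.int64(3311), np.float64(200.7))
```

View pics/w2.png

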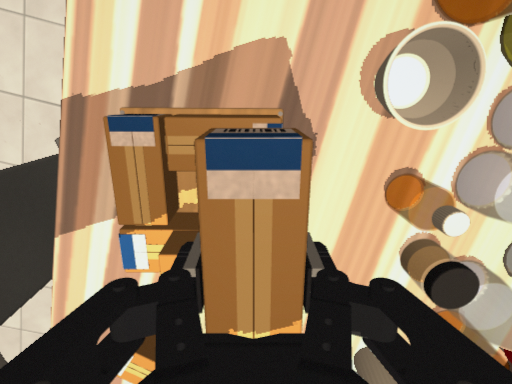

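The carton is held with its label leading, at columns 197–310 and rows 130–335. Behind it, the lower layer's far edge is near row 112 and its left edge near column 107. I'll measure the held carton against the layer in this same camera.

```bash
cat >> h.py <<'E'
def held(W,im,zl):
    s=env.read_state(); R=np.array(s["eef_rot"]); p=np.array(s["tool_pos"])
    T=(W-p)@R  # tool frame
    m=(np.abs(W[...,2]-zl)<6)&(np.abs(T[...,1])<40)&(T[...,0]>-40)&(T[...,0]<90)
    n,l,st,_=cv2.connectedComponentsWithStats(m.astype(np.uint8)); m=l==1+np.argmax(st[1:,4])
    Q=T[m]; xs=Q[:,0]>25
    # front edge (per column max), sides at x>25
    y=Q[xs,1]; x=Q[np.abs(Q[:,1])<15,0]
    r=cv2.minAreaRect(Q[Q[:,0]>8][:,:2].astype(np.float32))
    return dict(front=np.percentile(x,99.7).round(1),ylo=np.percentile(y,.5).round(1),yhi=np.percentile(y,99.5).round(1),z=W[m][:,2].mean().round(1),rect=np.round([*r[0],*r[1],r[2]],1)),T
E
python3 - <<'E'
from h import *
d=np.load("w2.npz"); W,im=d["W"],d["im"]
r,T=held(W,im,200.7); print(r)
m=(np.abs(W[...,2]-69)<6)&near(W,530,40,120)
Q=T[m]; print("layer tool frame: x max",np.percentile(Q[:,0],99.5).round(1),"y",np.percentile(Q[:,1],[.3,99.7]).round(1))
E
```

```text
{'front': np.float64(63.8), 'ylo': np.float64(-23.2), 'yhi': np.float64(20.9), 'z': np.float64(200.3), 'rect': array([36. ,  1.4, 56.1, 66.1,  0. ])}
layer tool frame: x max 62.5 y [-121.8   19.4]
```

```bash
python3 -m handwheel '[1,-1.3,0.8,40,0.005,1,-1.3,0.8,72,0.005,1,-1.3,0.8,72,0.005,1,-1.3,0.8,72,0.005]'
python3 - <<'E'
from h import *
c=imaging.camera("wrist"); save(c,"w3.png"); W=cloud(c); im=c["image"]; np.savez("w3.npz",W=W,im=im)
s=env.read_state();R=np.array(s["eef_rot"]); print(s["tool_pos"],np.degrees(np.arctan2(R[1,0],R[0,0])))
r,T=held(W,im,s["tool_pos"][2]+11.5); print(r)
m=(np.abs(W[...,2]-69)<6)&near(W,530,40,120)
Q=T[m]; print("layer tool frame: x max",np.percentile(Q[:,0],99.5).round(1),"y",np.percentile(Q[:,1],[.3,99.7]).round(1), Q.shape)
print(rect(W,near(W,530,40,120),60,78,im))
E
```

```text
time_s: 4.9
tool_pos: [587.1, 36.5, 117.9]
eef_rot: [[0.292, 0.956, 0.002], [0.956, -0.292, 0.0], [0.001, 0.001, -1.0]]
force: [-0.3, 0.1, -0.6]
gripper_width: 0.519
grip_force: 62.2
[587.41035196  36.51387814 118.14474919] 73.0382184119977
{'front': np.float64(63.3), 'ylo': np.float64(-23.0), 'yhi': np.float64(21.0), 'z': np.float64(129.0), 'rect': array([35.8, -0.9, 55.5, 57.9,  0. ])}
layer tool frame: x max 63.6 y [-123.8   14.1] (18536, 3)
(array([537.6,  53.5, 144.1, 125. , 163.6]), np.int64(19074), np.int64(1748), np.float64(68.8))
```

View pics/w3.png

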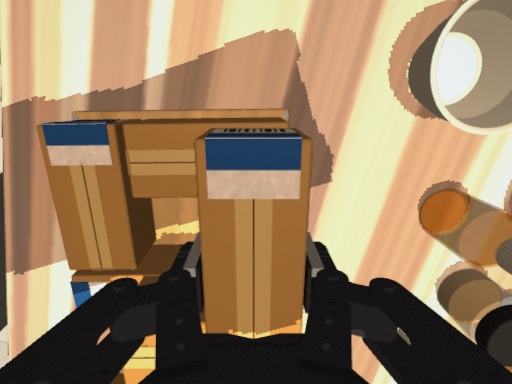

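The held carton's label edge is at row 130, columns 200–310, level with the lower layer's label ends; residuals are under 1 mm. Setting down.

```bash
python3 -m handwheel '[1,0,-0.6,8,-0.006,1,0,-0.6,13,-0.006,1,0,-0.6,15.5,-0.006,1,0,-0.6,15.5,-0.006,1,0,-0.6,15.5,-0.006]'
```

```text
time_s: 5.58
tool_pos: [585.8, 36.6, 102.1]
eef_rot: [[0.285, 0.958, 0.001], [0.958, -0.285, 0.0], [0.0, 0.001, -1.0]]
force: [-6.1, -1.3, 12.6]
gripper_width: 0.519
grip_force: 63.7
```

```bash
python3 -m handwheel '[0,0,0,0,0,-0.5,0,0,0,0,-1,0,0,0,0,-1,0,0,0,0,-1,0,0,-40,0,-1,0,0,-90,0,-1,0,0,-110,0,-1,0,0,-110,0]'
python3 - <<'E'
from h import *
for n in ["wrist","top"]:
    c=imaging.camera(n); W=cloud(c); im=c["image"]; save(c,"p1%s.png"%n); np.savez("p1%s.npz"%n,W=W,im=im)
    b=(W[...,2]>106)&(W[...,2]<122)
    u=np.array([.284,.959])
    side=(W[...,:2]-[536.6,41.8])@np.array([.959,-.284])
    print(n,rect(W,near(W,591,51,70)&(side>24),106,122,im))
    print(rect(W,near(W,546,-13,70)&(side<80),106,122,im))
print(tool(602.1-0,298.1,-53+180,180))
E
```

```text
time_s: 6.58
tool_pos: [586.7, 36.8, 212.3]
eef_rot: [[0.285, 0.959, 0.003], [0.959, -0.285, 0.0], [0.001, 0.003, -1.0]]
force: [0.2, -0.4, -0.1]
gripper_width: 0.999
grip_force: 0.0
wrist (array([585.9,  41.3, 118.1,  46.9,  73.8]), np.int64(8070), np.int64(1028), np.float64(113.2))
(array([551.4,  10.7,  96. ,  91.3, -15.7]), np.int64(7771), np.int64(531), np.float64(113.0))
top (array([574.1,  -6.6,  49.8,  23.1,   1.3]), np.int64(101), np.int64(22), np.float64(114.2))
(array([547.7,  -8.8,  95.4,  54.5, -15.2]), np.int64(384), np.int64(57), np.float64(114.2))
(array([255.3, -58.6,  29.9]), np.float64(-0.935), 'yaw', np.float64(73.44), 'pos', array([585.5,  36.7, 209.9]))
```

View pics/p1wrist.png

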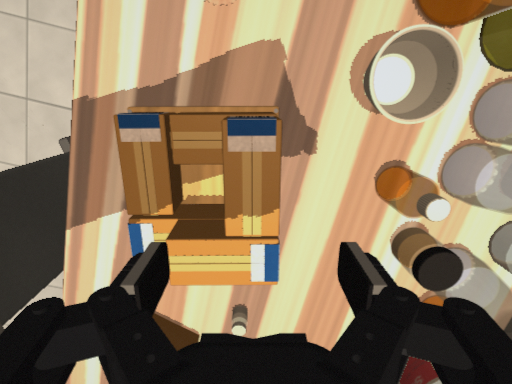

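Carton B sits on the far side with its label at (250,130), flush with the left lower carton's label end. A narrow joint to the laid carton shows at row 238. Next is carton C.

```bash
python3 -m handwheel '[-1,264,-73,30,-0.934,-1,264,-73,30,-0.934,-1,264,-73,30,-0.934,-1,264,-73,30,-0.934,-1,264,-73,30,-0.934,-1,264,-73,30,-0.934,-1,264,-73,30,-0.934,-1,264,-73,30,-0.934]'
python3 - <<'E'
from h import *
d=np.load("p1wrist.npz"); W,im=d["W"],d["im"]
v=np.array([.284,.959]); t=(W[...,:2]-[536.6,41.8])@v
print("B placed",rect(W,near(W,591,51,80)&(t>-26),106,122,im)); print("laid",rect(W,near(W,546,-13,90)&(t<-25),106,122,im)); print("lower",rect(W,near(W,530,40,120),60,78,im))
c=imaging.camera("wrist"); W=cloud(c)
print(rect(W,near(W,602,298,75),38,50,c["image"])); print(tool(592.5,310.9,127,32))
E
```

```text
time_s: 7.68
tool_pos: [591.2, 309.3, 180.7]
eef_rot: [[-0.599, 0.801, -0.0], [0.801, 0.599, -0.0], [0.0, -0.0, -1.0]]
force: [-0.2, -0.3, 1.1]
gripper_width: 1.005
grip_force: 0.0
B placed (array([574.1,  54.9,  98.5,  76.9,  73.5]), np.int64(7018), np.int64(812), np.float64(113.2))
laid (array([545.4, -11.1,  95.9,  46.4, -16.2]), np.int64(5395), np.int64(531), np.float64(112.9))
lower (array([490.9,  67.9, 127.5, 103.7,  96.8]), np.int64(6848), np.int64(966), np.float64(68.9))
(array([601.3, 301. ,  96.5,  45.1, -52.3]), np.int64(4669), np.int64(405), np.float64(43.3))
(array([  0.6,   1.9, 148.9]), np.float64(-0.003), 'yaw', np.float64(126.8), 'pos', array([591.3, 309.3, 180.9]))
```

```bash
python3 -m handwheel '[-1,2,2.5,60,-0.01,-1,2,2.5,110,-0.01,-1,2,2.5,149,-0.01,-1,2,2.5,149,-0.01,1,2,2.5,149,-0.01,1,2,2.5,149,-0.01,1,2,2.5,149,-0.01,1,2,2.5,149,-0.01,1,2,2.5,149,-0.01,1,2,2.5,149,-0.01]'; python3 - <<'E'
from h import *
print(tool(0,0,73.5,190))
E
```

```text
time_s: 8.98
tool_pos: [593.2, 314.2, 34.3]
eef_rot: [[-0.609, 0.793, 0.003], [0.793, 0.609, 0.002], [-0.001, 0.004, -1.0]]
force: [-0.2, -0.2, 6.5]
gripper_width: 0.517
grip_force: 62.2
(array([ 111.9, -661.2, -158.3]), np.float64(0.943), 'yaw', np.float64(127.52), 'pos', array([593.2, 314.2,  34.3]))
```

```bash
python3 -m handwheel '[1,0,0,-60,0,1,0,0,-120,0.1,1,-25,-42,-156,0.25,1,-54,-90,-156,0.43,1,-82,-138,-156,0.6,1,-110,-186,-156,0.77,1,-146,-247,-156,0.943,1,-146,-247,-156,0.943,1,-146,-247,-156,0.943,1,-146,-247,-156,0.943]'
cat >> h.py <<'E'
def look(name):
    c=imaging.camera("wrist"); save(c,name+".png"); W=cloud(c); im=c["image"]; np.savez(name+".npz",W=W,im=im)
    s=env.read_state(); R=np.array(s["eef_rot"]); p=np.array(s["tool_pos"])
    print(p.round(1),"yaw",np.degrees(np.arctan2(R[1,0],R[0,0])).round(2)); r,T=held(W,im,p[2]+11)
    print("held",r)
    return W,im,T
def pct(a): return np.percentile(a,[.5,99.5]).round(1)
E
python3 - <<'E'
from h import *
W,im,T=look("w4")
for nm,z in (("L1",69),("L2",113)):
    m=(np.abs(W[...,2]-z)<5)&near(W,536,42,115); print(nm,pct(T[m][:,0]),pct(T[m][:,1]),m.sum())
print(tool(486.6,47.7,73.5,118))
E
```

```text
time_s: 10.22
tool_pos: [485.7, 48.3, 188.2]
eef_rot: [[0.282, 0.959, 0.001], [0.959, -0.282, 0.001], [0.001, 0.001, -1.0]]
force: [-0.0, 0.4, -1.3]
gripper_width: 0.52
grip_force: 61.8
[485.6  48.5 187.9] yaw 73.62
held {'front': np.float64(32.2), 'ylo': np.float64(-22.3), 'yhi': np.float64(21.6), 'z': np.float64(197.3), 'rect': array([20.3, -3.2, 63. , 24.6, 90. ])}
L1 [-18.1  80.6] [-22.5  77. ] 9204
L2 [-59.5  79.3] [ 46.6 120.9] 13650
(array([-0.5,  1.1, 69.9]), np.float64(0.002), 'yaw', np.float64(73.62), 'pos', array([485.6,  48.5, 187.9]))
```

View pics/w4.png

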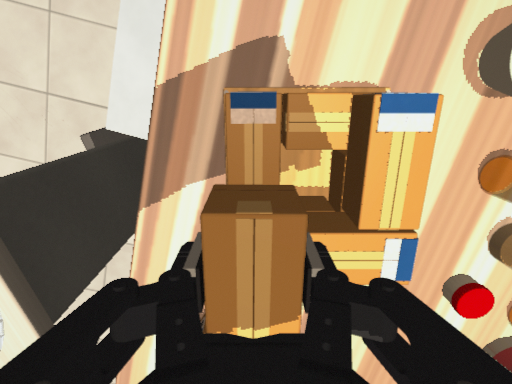

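The held carton's plain end leads at (253,200), over the near side of the stack. Carton B and the laid carton are square at (405,160) and (360,255). Only about 1 mm of correction is needed.

```bash
python3 -m handwheel '[1,-0.8,0.3,40,0.002,1,-0.8,0.3,66,0.002,1,-0.8,0.3,66,0.002,1,-0.8,0.3,66,0.002]'
python3 - <<'E'
from h import *
W,im,T=look("w5")
for nm,z in (("L1",69),("L2",113)):
    m=(np.abs(W[...,2]-z)<5)&near(W,536,42,115)&((T[...,0]>40)|(np.abs(T[...,1])>60)); print(nm,pct(T[m][:,0]),pct(T[m][:,1]),m.sum())
m=(np.abs(W[...,2]-69)<5)&near(W,536,42,115)&(T[...,0]>36); print(pct(T[m][:,1]))
m=(np.abs(W[...,2]-113)<4)&near(W,536,42,115)&(T[...,1]>25)&(T[...,0]<-10); print("laid side",pct(T[m][:,0]),pct(T[m][:,1]))
E
```

```text
time_s: 10.78
tool_pos: [485.8, 47.2, 122.6]
eef_rot: [[0.285, 0.959, 0.001], [0.959, -0.285, 0.0], [0.0, 0.001, -1.0]]
force: [1.4, 0.1, -0.8]
gripper_width: 0.519
grip_force: 61.9
[486.   47.1 122.8] yaw 73.43
held {'front': np.float64(32.3), 'ylo': np.float64(-22.6), 'yhi': np.float64(21.2), 'z': np.float64(131.8), 'rect': array([20.3, -3.8, 63.4, 24.7, 90. ])}
L1 [-16.6  82.5] [-23.3  77.4] 13411
L2 [-48.5  81.1] [ 74.8 120. ] 21002
[-23.4  76.4]
laid side [-60.4 -10.2] [ 25.4 120.7]
```

```bash
python3 -m handwheel '[1,0.6,0,8,0,1,0.6,0,15,0,1,0.6,0,18.5,0,1,0.6,0,18.5,0,1,0.6,0,18.5,0]'
```

```text
time_s: 11.45
tool_pos: [485.0, 47.1, 104.2]
eef_rot: [[0.286, 0.958, 0.0], [0.958, -0.286, 0.0], [0.0, 0.0, -1.0]]
force: [-5.7, 0.4, 12.7]
gripper_width: 0.519
grip_force: 63.6
```

```bash
python3 -m handwheel '[0,0,0,0,0,-0.5,0,0,0,0,-1,0,0,0,0,-1,0,0,0,0,-1,0,0,-40,0,-1,0,0,-90,0,-1,0,0,-110,0,-1,0,0,-110,0]'
python3 - <<'E'
from h import *
c=imaging.camera("wrist"); save(c,"w6.png")
print(tool(408,-167.6,131.3,181))
E
```

```text
time_s: 12.45
tool_pos: [486.1, 47.2, 214.5]
eef_rot: [[0.286, 0.958, 0.003], [0.958, -0.286, 0.0], [0.001, 0.003, -1.0]]
force: [0.1, -0.3, -0.5]
gripper_width: 1.003
grip_force: 0.0
(array([-227.9,  -12.8,   32.2]), np.float64(-1.011), 'yaw', np.float64(73.38), 'pos', array([485.4,  47.1, 213.3]))
```

View pics/w6.png

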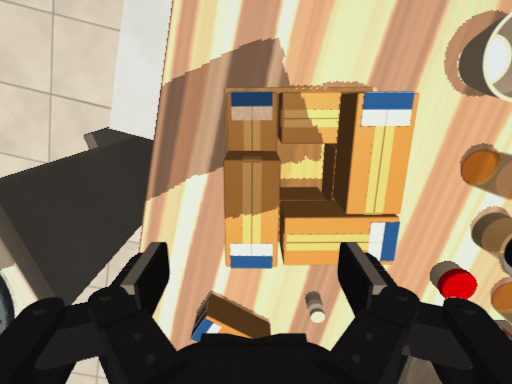

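Carton C is flush at (252,210) with its label at (252,255), facing outwards, and the joints are closed. Next is carton A.

```bash
python3 -m handwheel '[-1,-60,-3,32,-0.18,-1,-120,-7,32,-0.36,-1,-180,-10,32,-0.54,-1,-228,-13,32,-0.72,-1,-228,-13,32,-0.9,-1,-228,-13,32,-1.011,-1,-228,-13,32,-1.011,-1,-228,-13,32,-1.011]'
python3 - <<'E'
from h import *
c=imaging.camera("wrist"); W=cloud(c); save(c,"w7.png")
print(rect(W,near(W,397,-155,70),38,50,c["image"])); print(tool(408,-167.6,131.3,32))
for o in outline_of("wrist","vial_1")[:1]: print(o["score"],np.nanmedian(W[o["pixels"]],0))
E
```

```text
time_s: 13.5
tool_pos: [407.3, -167.3, 180.6]
eef_rot: [[-0.658, 0.753, -0.001], [0.753, 0.658, 0.001], [0.001, -0.001, -1.0]]
force: [-0.3, 0.9, -0.2]
gripper_width: 1.004
grip_force: 0.0
(array([ 396.2, -153.8,   95.9,   45. ,  131.4]), np.int64(5115), np.int64(606), np.float64(43.3))
(array([ -0.8,   0.3, 148.8]), np.float64(-0.002), 'yaw', np.float64(131.16), 'pos', array([ 407.4, -167.3,  180.8]))
0.61 [ 505.28473855 -151.11110792   24.29588674]
```

```bash
python3 -m handwheel '[-1,0.6,0.6,60,-0.004,-1,0.6,0.6,110,-0.004,-1,0.6,0.6,149,-0.004,-1,0.6,0.6,149,-0.004,1,0.6,0.6,149,-0.004,1,0.6,0.6,149,-0.004,1,0.6,0.6,149,-0.004,1,0.6,0.6,149,-0.004,1,0.6,0.6,149,-0.004,1,0.6,0.6,149,-0.004]'; python3 - <<'E'
from h import *
# carton centre ~16 mm ahead of tcp; place_2 centre 527.2,96.2 yaw 163.5
a=np.radians(163.5); print(tool(527.2-15.5*np.cos(a),96.2-15.5*np.sin(a),163.5,195))
E
```

```text
time_s: 14.85
tool_pos: [408.8, -167.2, 34.0]
eef_rot: [[-0.663, 0.749, 0.003], [0.749, 0.663, -0.001], [-0.003, 0.002, -1.0]]
force: [-1.1, 0.9, 7.6]
gripper_width: 0.517
grip_force: 60.7
(array([ 105.1,  271.8, -160.9]), np.float64(-0.558), 'yaw', np.float64(131.53), 'pos', array([ 408.8, -167.2,   34. ]))
```

```bash
python3 -m handwheel '[1,0,0,-60,0,1,0,0,-115,0,1,0,0,-161,0,1,20,50,-161,-0.1,1,40,105,-161,-0.25,1,60,160,-161,-0.4,1,82,215,-161,-0.5,1,105,272,-161,-0.558,1,105,272,-161,-0.558,1,105,272,-161,-0.558,1,105,272,-161,-0.558]'
cat >> h.py <<'E'
def lay():
    pass
E
python3 - <<'E'
from h import *
W,im,T=look("w8")
for nm,z in (("L1",69),("L2",113)):
    m=(np.abs(W[...,2]-z)<5)&near(W,536,42,115); print(nm,pct(T[m][:,0]),pct(T[m][:,1]),m.sum())
E
```

```text
time_s: 16.23
tool_pos: [541.1, 91.1, 193.8]
eef_rot: [[-0.958, 0.285, 0.0], [0.285, 0.958, -0.0], [-0.0, -0.0, -1.0]]
force: [0.3, -0.4, -2.4]
gripper_width: 0.515
grip_force: 62.8
[541.2  91.  193.8] yaw 163.41
held {'front': np.float64(66.4), 'ylo': np.float64(-21.7), 'yhi': np.float64(22.4), 'z': np.float64(203.3), 'rect': array([37.3,  0.5, 58.5, 70.7,  0. ])}
L1 [-37.7  65. ] [-115.8   24.1] 845
L2 [-62.1  64.5] [-120.4  -33.3] 13755
```

View pics/w8.png

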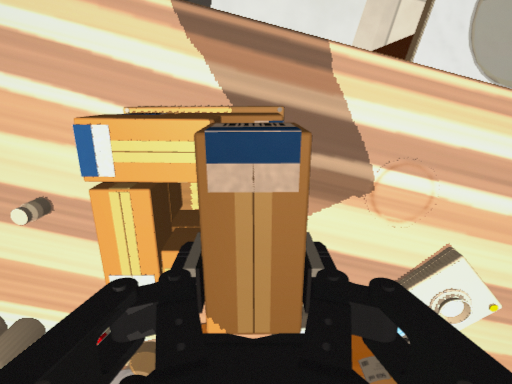

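The held carton leads with its label at (253,160), about 1.5 mm beyond carton C's outer face at row 115. I'll correct that, lower it and look again.

```bash
python3 -m handwheel '[1,-1.6,0.8,40,0,1,-1.6,0.8,71,0,1,-1.6,0.8,71,0,1,-1.6,0.8,71,0]'
python3 - <<'E'
from h import *
W,im,T=look("w9")
for nm,z in (("L1",69),("L2",113)):
    m=(np.abs(W[...,2]-z)<5)&near(W,536,42,115)&((T[...,0]>72)|(np.abs(T[...,1])>24.3)); print(nm,pct(T[m][:,0]),pct(T[m][:,1]),m.sum())
m=(np.abs(W[...,2]-113)<4)&near(W,536,42,115)&(T[...,1]<-23)&(T[...,0]>20)
print("C",pct(T[m][:,0]),pct(T[m][:,1])); Q=T[m]
for a in range(-110,-20,20):
    k=np.abs(Q[:,1]-a)<8
    if k.any(): print(a,pct(Q[k][:,0]))
E
```

```text
time_s: 16.77
tool_pos: [543.9, 92.0, 123.7]
eef_rot: [[-0.959, 0.285, 0.001], [0.285, 0.959, 0.0], [-0.001, 0.001, -1.0]]
force: [0.0, -0.1, -1.6]
gripper_width: 0.515
grip_force: 62.8
[544.2  92.2 123.9] yaw 163.46
held {'front': np.float64(66.5), 'ylo': np.float64(-22.1), 'yhi': np.float64(22.1), 'z': np.float64(133.2), 'rect': array([37.4,  0.2, 58.7, 70.9,  0. ])}
L1 [-36.6  67.5] [-96.4 -24.5] 745
L2 [-73.2  67.2] [-119.9  -26. ] 27600
C [22.9 67.3] [-118.3  -27.9]
-110 [23.4 67.6]
-90 [23.3 67.3]
-70 [22.8 67.2]
-50 [22.8 66.9]
-30 [22.5 66.8]
```

View pics/w9.png

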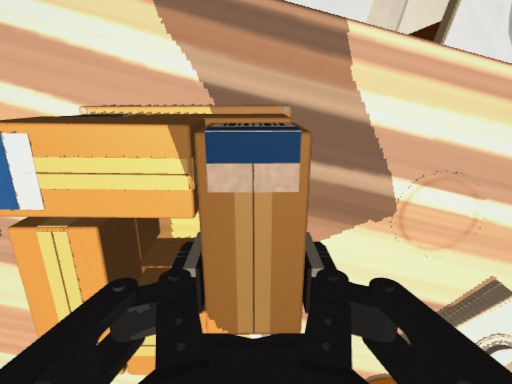

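Carton C's outer face (row 118) is level with the held label end, and the joint between them measures about 3.9 mm. Setting down and releasing.

```bash
python3 -m handwheel '[1,0.4,0,8,0,1,0.4,0,15,0,1,0.4,0,19,0,1,0.4,0,19.5,0,1,0.4,0,19.5,0]'
```

```text
time_s: 17.45
tool_pos: [542.6, 92.6, 104.0]
eef_rot: [[-0.959, 0.284, 0.0], [0.284, 0.959, 0.0], [-0.0, 0.0, -1.0]]
force: [-5.8, -0.3, 14.2]
gripper_width: 0.517
grip_force: 64.9
```

```bash
python3 -m handwheel '[0,0,0,0,0,-0.5,0,0,0,0,-1,0,0,0,0,-1,0,0,0,0,-1,0,0,-40,0,-1,0,0,-90,0,-1,0,0,-120,0,-1,0,0,-120,0]' && python3 - <<'E'
from h import *
imaging.camera("wrist")
E
python3 -m handwheel '[-1,10,-60,-20,0,-1,27,-120,-20,0,-1,40,-180,-20,0,-1,54,-240,-20,0,-1,67,-300,-20,0,-1,87,-382,-20,0,-1,87,-382,-20,0,-1,87,-382,-20,0,-1,87,-382,-20,0,-1,87,-382,-20,0]'
python3 - <<'E'
from h import *
c=imaging.camera("top"); W=cloud(c); im=c["image"]
cv2.imwrite("pics/end.png",cv2.resize(im[110:290,100:380][:,:,::-1],(800,514),interpolation=cv2.INTER_CUBIC))
print("L2",rect(W,near(W,536,42,115),106,122,im))
C=np.array([536.9,41.8])
for k in range(4):
    a=np.radians(-16.4+90*k); d=np.array([np.cos(a),np.sin(a)]); r=np.array([d[1],-d[0]])
    t=W[...,:2]-C; u=t@d; v=t@r
    m=(abs(W[...,2]-114)<6)&(u>-25)&(u<90)&(v>25)&(v<90)
    print(k,"u",np.percentile(u[m],[1,99]).round(1),"v",np.percentile(v[m],[1,99]).round(1),m.sum(),W[m][:,2].std().round(2))
E
```

```text
time_s: 18.45
tool_pos: [544.2, 92.8, 225.1]
eef_rot: [[-0.959, 0.284, 0.004], [0.284, 0.959, 0.001], [-0.004, 0.002, -1.0]]
force: [0.1, 0.6, -0.1]
gripper_width: 1.004
grip_force: 0.0
time_s: 19.75
tool_pos: [351.5, -248.1, 242.4]
eef_rot: [[-0.959, 0.282, -0.001], [0.282, 0.959, 0.001], [0.001, 0.0, -1.0]]
force: [0.3, -0.7, 0.3]
gripper_width: 0.996
grip_force: 0.0
L2 (array([536.3,  40.3, 146.9, 146.7, 163.4]), np.int64(2148), np.int64(232), np.float64(114.3))
0 u [-22.8  71.3] v [27.6 71.8] 526 2.17
1 u [-24.1  69.6] v [27.  71.7] 516 2.18
2 u [-21.7  72.3] v [26.7 71.3] 537 2.1
3 u [-20.   73.9] v [28.3 72.8] 538 2.09
```

View pics/end.png

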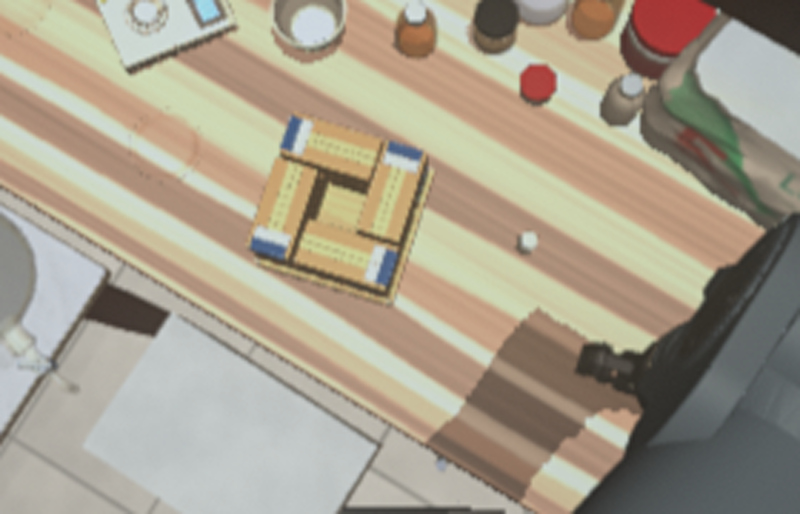

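The four cartons form a closed anticlockwise pinwheel at crop (340,200), all labels outwards. The bystanders look as they were. The top camera only resolves about 2.6 mm, so I'll take one close wrist measurement of flushness.

```bash
python3 -m handwheel '[-1,-28,60,0,0,-1,-56,120,0,0,-1,-85,180,0,0,-1,-113,240,0,0,-1,-140,300,0,0,-1,-156,330,0,0,-1,-156,330,0,0,-1,-156,330,0,0]'
python3 - <<'E'
from h import *
c=imaging.camera("wrist"); W=cloud(c); im=c["image"]; save(c,"final.png")
R2=rect(W,near(W,536,42,115),106,120,im); print("L2",R2); print("L1",rect(W,near(W,536,42,115),64,75,im))
C=R2[0][:2]
ang=R2[0][4]
base=-16.4+((ang+16.4+45)%90-45)
print(base)
for k in range(4):
    a=np.radians(base+90*k); d=np.array([np.cos(a),np.sin(a)]); r=np.array([d[1],-d[0]])
    t=W[...,:2]-C; u=t@d; v=t@r
    m=(abs(W[...,2]-113)<5)&(u>-22)&(u<90)&(v>27)&(v<90)
    def edge(coord,other,lo,hi):
        e=[]
        for s in np.arange(lo,hi,2):
            q=m&(other>=s)&(other<s+2)
            if q.sum()>8: e.append((s+1,np.percentile(coord[q],99)))
        e=np.array(e); p=np.polyfit(e[:,0],e[:,1],1); return e[:,1].mean().round(2),np.degrees(np.arctan(p[0])).round(2)
    print(k,"label end",edge(u,v,32,66),"outer side",edge(v,u,-18,66), W[m][:,2].mean().round(2))
E
```

```text
time_s: 20.8
tool_pos: [593.9, 23.9, 242.3]
eef_rot: [[-0.959, 0.282, -0.001], [0.282, 0.959, -0.0], [0.001, -0.0, -1.0]]
force: [-0.0, -0.6, -0.3]
gripper_width: 1.003
grip_force: 0.0
L2 (array([ 479.7,   32.4,   96.3,   45.2, -107.2]), np.int64(7721), np.int64(809), np.float64(113.3))
L1 (array([529.6,  17. , 103.6,  39.8,  25.6]), np.int64(370), np.int64(0), np.float64(69.2))
-17.20000000000001
0 label end (np.float64(76.99), np.float64(-74.14)) outer side (np.float64(45.75), np.float64(-3.66)) 113.36
1 label end (np.float64(89.25), np.float64(0.39)) outer side (np.float64(89.47), np.float64(0.1)) 113.17
2 label end (np.float64(22.02), np.float64(2.92)) outer side (np.float64(89.33), np.float64(0.03)) 113.4Traceback (most recent call last):
  File "<stdin>", line 18, in <module>
  File "<stdin>", line 17, in edge
IndexError: too many indices for array: array is 1-dimensional, but 2 were indexed
```

View pics/final.png

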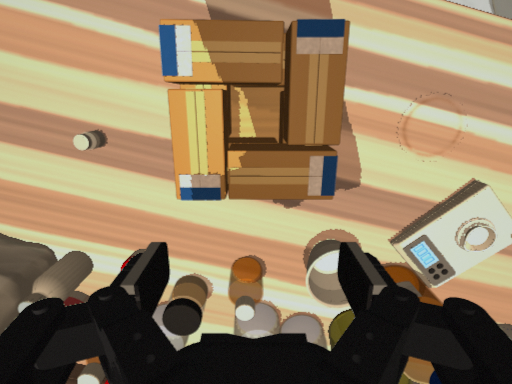

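Final view: A (318,80), B (283,173), C (222,50) and laid (198,143), with all labels outwards. The joints resolve, so I'll fit each carton on its own.

```bash
python3 - <<'E'
from h import *
c=imaging.camera("wrist"); W=cloud(c); im=c["image"]
m=((W[...,2]>106)&(W[...,2]<120)&near(W,536,42,115)).astype(np.uint8)
n,l,st,ce=cv2.connectedComponentsWithStats(m,connectivity=4)
rs=[]
for k in range(1,n):
    if st[k,4]>1500:
        r=rect(W,l==k,100,125,im)[0]; rs.append(r); print(ce[k].round(),r)
laid=min(rs,key=lambda r:np.hypot(r[0]-546,r[1]+12))
ang=laid[4]; a=np.radians(ang); d=np.array([np.cos(a),np.sin(a)]); r_=np.array([d[1],-d[0]])
yaws=np.mean([((x[4]-ang+45)%90)-45 for x in rs]); print("mean yaw off",yaws)
C=np.mean([x[:2] for x in rs],0); print("C",C)
for x in rs:
    k=round(((x[4]-ang)%360)/90)%4; b=a+np.radians(yaws)+k*np.pi/2; d=np.array([np.cos(b),np.sin(b)]); r_=np.array([d[1],-d[0]])
    t=x[:2]-C; print(k,"u",(t@d).round(2),"(24.5) v",(t@r_).round(2),"(49.5)")
E
```

```text
[223.  51.] [ 479.9   32.4   96.3   45.3 -107.3]
[317.  81.] [525.5  98.3  96.2  45.3 163.9]
[199. 143.] [545.6 -10.7  95.7  45.4 -16.2]
[283. 174.] [589.7  52.2  95.8  45.4  73.5]
mean yaw off -0.32500000000000284
C [535.175  43.05 ]
3 u 25.93 (24.5) v 49.96 (49.5)
2 u 24.99 (24.5) v 50.22 (49.5)
0 u 25.28 (24.5) v 48.56 (49.5)
1 u 24.28 (24.5) v 49.67 (49.5)
```

Every carton is within about 1.5 mm of its place and about 1° of square, and the joints are open. The laid carton hasn't moved and the gripper is clear, so I'm handing in.

```bash
python3 -c "
from workcell import env
print(env.hand_in())"
```

```text
the job is handed in; nothing more can be done
None
```

The second layer is finished and handed in at about 21 s of the 72 s allowed: a closed anticlockwise pinwheel, opposite to the layer below, all labels outwards; the last camera fit put every carton within about 1.5 mm and 1° of its place, the largest visible step being about 2 mm where carton C's labelled end stands out past the laid carton.

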